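# Lock the stone thickness stop

### The arm

A 6-joint arm with a two-finger parallel gripper is mounted at the origin on the work surface. World frame = base frame: x ahead of the robot, y to its left, z up, the work surface at z = 0. Lengths are in mm, angles in rad, forces in N, time in s.
With the tool pointing down it reaches from about 350 to 975 mm from the base axis. Payload 7.1 kg.
Tool frame: the origin (TCP) lies midway between the tips of the shut fingers; the grasp point (between the pads) lies 19 mm behind it; z points along the fingers, y is the line along which they close (so a half turn about z gives the same grasp; the last joint's range is limited). The gripper opens to 88 mm and grips with 3 to 60 N. Pads are 20 mm wide; open, the fingers measure 115 mm over their backs; the gripper's body (75 mm by 178 mm) begins 61 mm behind the grasp point.
Start: joints at [-1.221, 0.423, 1.63, -0, 1.089, -0.019], TCP at [225.327, -582.952, 222.675] pointing down, gripper open.
Joint ranges: [-3, 3], [-0.9, 2.11], [0.09, 2.58], [-1.31, 4.45], [0.11, 2.69], [-2.54, 2.54]. Speed limits (rad/s): [2.39, 2.39, 3.01, 3.14, 3.14, 3.14].

### API

Orientations are given as a rotation vector (axis times angle).
In Python, from workcell import ctrl gives the robot as it stands. The module is installed in compiled form; this text tells all that it offers.
- The arm moves only by the tool servo_tool, never from a script. Its argument "increments" is a list of rows, each a list of 7 numbers: the shift along the world's x, y, z in cm, then the turn, a rotation vector about the world's x, y, z in degrees, then the opening, from -1 (shut) to 1 (fully open). A call has 1 to 20 rows; each row is the pose to reach, as a shift and turn from the pose commanded when the call began; what a row does not reach only later rows make up. A row lasts 1/12 s, in which the tool goes at most 41.7 mm and 7.16 degrees, less where a joint would pass 70% of its speed; a pose out of reach is approached as far as the arm can. A call with a gripper value outside its range is refused whole. The fingers move at their own pace and stop on an object; the grip force is fixed at half the most. Time passes only in rows, so rows that repeat a pose let the fingers close. It gives the time, the measured TCP pose, the force, the opening and the grip force at its end, in the units of the state.
- ctrl.get_obs(): the state, without advancing time (a new reading comes with each control period).
- ctrl.get_image(name): name is "scene" or "top" or "wrist"; returns a dict with "image" (480x640x3 uint8, red, green, blue), "fx", "fy", "cx", "cy" (pixels), "extrinsics" (4x4, takes a point from camera to world coordinates); the wrist camera has in their place "tool_from_camera" (4x4, takes a point from camera to tool coordinates, whose origin is the TCP and whose axes are the flange's). Camera axes: x right, y up, looking along -z (the intrinsics and any distortion apply to the point x, -y, -z); pixel columns grow to the right and rows downward; lengths in mm; the calibration is good to about 2 mm. A picture is of the moment at which its call begins: read the wrist's pose just before it. There is no depth.
- ctrl.close_job(): hands the job in; it is judged then, once.
The state is a dict: "t": time; "qpos": joint angles; "qvel": joint speeds; "joint_torque": joint torques, N m; "ee_pos": TCP position; "orientation": TCP orientation; "ft_force": force on the tool from outside, world axes, zero at the start; "moment": the same for the moment, N m; "width": finger opening in mm; "grasp_force": force on a finger pad.
Only numpy, scipy, OpenCV 4.12 (cv2) and the standard library are available. Lean on these libraries where they do the work, as an engineer would, in place of code of your own. Each camera call takes 0.05 s, during which the arm holds its last target. There are 200 camera calls.

### The job

One of the two thickness stops on the cart has been set but not locked: its brass lock nut stands clear of the steel hex nut below it. Turn the brass nut clockwise, seen from above, down against the hex nut until it is tight and will go no further, then let go of it. Leave the black nut on the other stop tight as it is, and do not push the porcelain dish about.

Things in the scene. Friction and masses are not known exactly. Their poses are not given: they have to be found in the camera images.
- brass_nut (a joint): turn of the brass lock nut, rad, growing clockwise seen from above. Starts at 0 to 0.4; hard stop at 1.3, where it is tight on the steel hex nut. Quick right-hand thread: sinks 3.85 mm per rad. Turns stiffly (0.1 N m) and stays where left. When tight its long bar lies in line with the gauge finger of its stop.
- brass_nut_grip (a point): point on the brass nut's axis, 9 mm below its flat top, 23 mm above its underside; 78 mm above the cart top when tight, up to 83 loose. Turns with the nut: a bar with round ends, 60 mm long (x), 20 thick (y, pinch here; flat for the middle 40), 32 tall (z up), on an upright 12 mm stud ending 104 mm up. Fixed hex nut below: 35 mm over corners, top 54 mm up.
- black_nut (a joint): turn, rad, of the black lock nut on the other, otherwise identical stop: tight at 1.3, to be left so. Each stop is fixed: green iron foot 104 x 64 x 22 mm, from 70 mm in front of the stud (robot's side) to 34 behind; a steel gauge finger 12 mm wide, top 50 mm up, runs forward 60 mm from the stud. Stops are 280 mm or more apart sideways, either way round.
- dish: small white porcelain dish with a chipped rim, loose on the cart between the two stops, 72 mm across and 18 mm tall; origin at the centre of its underside, z up.
Mind the look-alikes: they are no part of the job. What is shaped like the part that bears black_nut but blue, pink or red is not meant.

How it is judged:
By the outcome, as a careful person would: the job done as asked, in the order asked, and still so for the second after the job is handed in, with the robot touching nothing.
It also fails if it takes over 35 s, if anything falls off the work surface, if the arm or the gripper's body presses on something with over 40 N, if the wrist force passes 120 N, or if a joint passes its speed limit or range.

## Working session

There is one attempt and no reset: what is moved stays moved. The work goes in short steps, Python scripts to look and compute and a tool call to move; the robot and the scene stay as the last step left them, time stands still between calls to the robot, and variables do not carry over. Pictures are saved under pics/ and viewed, at most 10 in all, crops included, and the job is handed in when it is done.

Besides the shell and the picture viewer there is one more tool, called after "Call:" as a command line: name --pt "numbers of a row" for each row, then --argument value for the rest. servo_tool: Moves the arm, as the interface text tells. Its arguments: {"type":"object","properties":{"increments":{"type":"array","items":{"type":"array","items":{"type":"number"}}}},"required":["increments"]}

```bash
mkdir -p pics; cat > h.py <<'E'
import numpy as np,cv2
from workcell import ctrl
def cam(n):
    d=ctrl.get_image(n); return d
def ray(d,u,v,z,E=None):
    E=np.array(d["extrinsics"]) if E is None else E
    r=E[:3,:3]@np.array([(u-d["cx"])/d["fx"],-(v-d["cy"])/d["fy"],-1]); o=E[:3,3]
    return o+r*(z-o[2])/r[2]
E
python3 - <<'E'
from h import *
for n in("scene","top"):
    d=cam(n); cv2.imwrite(f"pics/{n}0.png",d["image"][:,:,::-1]); print(n,d["fx"],d["cx"],d["cy"],np.round(d["extrinsics"],3).tolist(),d.keys())
o=ctrl.get_obs();print(o)
E
```

```text
scene 488.42006060148054 317.08284982220687 247.08587854036506 [[0.336, -0.643, 0.688, 1112.583], [0.942, 0.242, -0.234, -249.063], [-0.016, 0.726, 0.687, 651.778], [0.0, 0.0, 0.0, 1.0]] dict_keys(['image', 'fx', 'fy', 'cx', 'cy', 'extrinsics'])
top 530.6528740916197 320.455332664846 234.74264144962294 [[-0.025, 0.987, -0.161, 362.71], [-1.0, -0.026, -0.002, -40.045], [-0.007, 0.161, 0.987, 1166.97], [0.0, 0.0, 0.0, 1.0]] dict_keys(['image', 'fx', 'fy', 'cx', 'cy', 'extrinsics'])
{'t': 0.1, 'qpos': array([-1.22099902e+00,  4.23771418e-01,  1.63060063e+00, -2.00721117e-05,
        1.08858436e+00, -1.89998182e-02]), 'qvel': array([ 3.35927111e-04, -1.06109887e-03, -3.03108694e-03,  8.79383443e-04,
        1.03558505e-03, -1.17884593e-05]), 'joint_torque': array([-7.41041604e-04, -5.45612884e+01, -2.74324411e+01,  6.44886028e-02,
        1.88093452e-02,  3.04838480e-06]), 'ee_pos': array([ 225.15797139, -582.50393513,  221.98014286]), 'orientation': array([-3.08701015e+00, -5.75796022e-01,  3.80079636e-04]), 'ft_force': array([0.57203094, 0.38201927, 0.41388768]), 'moment': array([0.02358866, 0.00971157, 0.0286701 ]), 'grasp_force': 0.0, 'width': 87.839132401989}
```

View pics/top0.png

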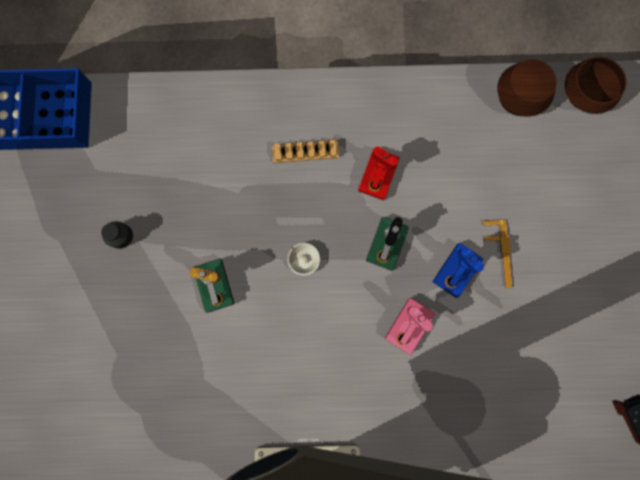

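View pics/scene0.png

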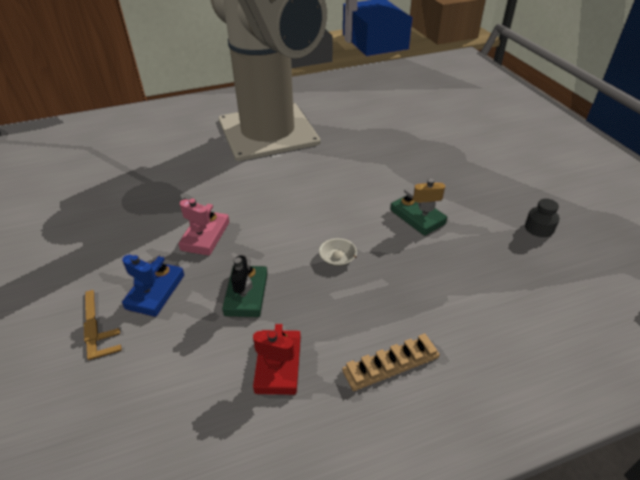

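Top view: the brass bar is at about (205,274) on the green foot at (213,285). The black nut is at (394,230) on the other green foot, and the dish is at (304,259). The blue (458,270), pink (410,325) and red (379,173) stops are look-alikes. The target is the green foot with the brass bar, so next I'll measure it and confirm in a crop.

```bash
python3 - <<'E'
from h import *
T=cam("top");S=cam("scene")
def hsv(d): return cv2.cvtColor(d["image"],cv2.COLOR_RGB2HSV)
out=[]
P={}
for n,d,(x0,y0,x1,y1) in(("top",T,(175,250,245,320)),("scene",S,(385,170,455,240))):
    h=hsv(d)[y0:y1,x0:x1]
    b=cv2.inRange(h,(10,120,110),(24,255,255)); g=cv2.inRange(h,(55,90,25),(90,255,255))
    for nm,m in(("brass",b),("green",g)):
        k,l,s,c=cv2.connectedComponentsWithStats(m)
        for i in range(1,k):
            if s[i,4]>12:
                mm=(l==i).astype(np.uint8); cs=np.argwhere(mm)[:,::-1]+[x0,y0]
                print(n,nm,s[i,4],c[i]+[x0,y0])
                if n=="top":
                    z=90 if nm=="brass" else 22
                    w=np.array([ray(d,u,v,z)[:2] for u,v in cs]).astype(np.float32)
                    print("   world rect",cv2.minAreaRect(w),w.mean(0))
    out.append(cv2.resize(d["image"][y0:y1,x0:x1],(400,400),interpolation=cv2.INTER_CUBIC))
cv2.imwrite("pics/crop.png",np.hstack(out)[:,:,::-1])
E
```

```text
top brass 201 [203.15920398 274.71641791]
   world rect ((463.3399963378906, 203.0600128173828), (57.3465461730957, 20.09071922302246), 74.607421875) [462.75656 203.18767]
top green 754 [215.45755968 286.42307692]
   world rect ((446.2890625, 197.07907104492188), (100.37969970703125, 61.77762222290039), 15.848607063293457) [443.25543 191.73314]
scene brass 62 [438.20967742 185.64516129]
scene brass 52 [420.23076923 186.19230769]
scene green 847 [418.80401417 217.03423849]
```

View pics/crop.png

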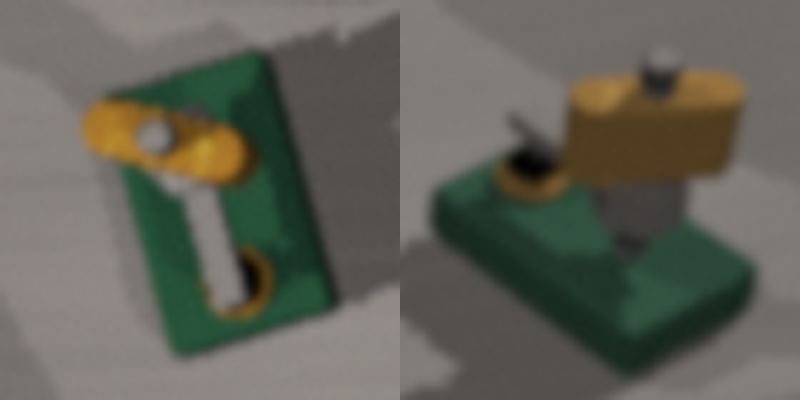

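The crop confirms it: the left panel shows the brass bar skewed across the finger of the green stop, and the right shows the gap above the hex nut. The nut axis is at about (463,203) from both the bar and the foot geometry. The bar is at 74.6° and the foot at 15.8°, so about 1.03 rad remains, which fits the given range. Moving above it.

Call:
servo_tool --pt "23.8 78.5 0 0 0 53.5 1" --pt "23.8 78.5 0 0 0 53.5 1" --pt "23.8 78.5 0 0 0 53.5 1" --pt "23.8 78.5 0 0 0 53.5 1" --pt "23.8 78.5 0 0 0 53.5 1" --pt "23.8 78.5 0 0 0 53.5 1" --pt "23.8 78.5 0 0 0 53.5 1" --pt "23.8 78.5 0 0 0 53.5 1" --pt "23.8 78.5 0 0 0 53.5 1" --pt "23.8 78.5 0 0 0 53.5 1" --pt "23.8 78.5 0 0 0 53.5 1" --pt "23.8 78.5 0 0 0 53.5 1" --pt "23.8 78.5 0 0 0 53.5 1" --pt "23.8 78.5 0 0 0 53.5 1" --pt "23.8 78.5 0 0 0 53.5 1" --pt "23.8 78.5 0 0 0 53.5 1" --pt "23.8 78.5 0 0 0 53.5 1" --pt "23.8 78.5 0 0 0 53.5 1" --pt "23.8 78.5 0 0 0 53.5 1" --pt "23.8 78.5 0 0 0 53.5 1"

```text
t: 1.87
ee_pos: [464.0, 205.5, 222.8]
orientation: [-2.497, -1.906, -0.002]
ft_force: [0.3, -0.4, -0.4]
width: 87.7
grasp_force: 0.0
```

```bash
python3 - <<'E'
from h import *
from scipy.spatial.transform import Rotation as R
o=ctrl.get_obs(); d=cam("wrist")
M=np.eye(4);M[:3,:3]=R.from_rotvec(o["orientation"]).as_matrix();M[:3,3]=o["ee_pos"];E=M@np.array(d["tool_from_camera"])
print(o["ee_pos"],o["qpos"],np.round(E,3).tolist())
im=d["image"];cv2.imwrite("pics/w1.png",im[:,:,::-1])
h=cv2.cvtColor(im,cv2.COLOR_RGB2HSV)
for nm,lo,hi,z in(("brass",(10,120,60),(24,255,255),91),("green",(55,90,20),(90,255,255),22)):
    m=cv2.inRange(h,lo,hi);k,l,s,c=cv2.connectedComponentsWithStats(m)
    for i in range(1,k):
        if s[i,4]>300:
            w=np.array([ray(d,u,v,z,E)[:2] for v,u in np.argwhere(l==i)]).astype(np.float32)
            print(nm,s[i],c[i],cv2.minAreaRect(w))
E
```

```text
[463.98068775 205.48901564 222.79077556] [3.93237438e-01 2.50036850e-01 1.88705393e+00 4.45250044e-04
 1.00337937e+00 6.59668551e-01] [[0.965, 0.256, 0.063, 480.85], [-0.263, 0.936, 0.233, 268.451], [0.001, -0.241, 0.97, 384.758], [0.0, 0.0, 0.0, 1.0]]
brass [ 311  182   28   83 1714] [324.18553092 222.18028005] ((464.02557373046875, 203.70738220214844), (61.73524475097656, 19.592927932739258), 74.31005859375)
brass [  51  319   51   85 1795] [ 70.3454039  359.65905292] ((240.40890502929688, 147.3727264404297), (80.53201293945312, 33.000343322753906), 56.12339782714844)
brass [ 545  318   53   86 2183] [576.45350435 361.06550618] ((626.2332763671875, 41.95455551147461), (36.256439208984375, 81.54058074951172), 0.47587698698043823)
brass [ 289  422  351   21 4466] [484.04231975 435.53896104] ((530.962158203125, -0.3806495666503906), (19.712051391601562, 296.2035217285156), 74.68988800048828)
green [ 243  160  129   86 3714] [310.3274098  203.32364028] ((446.5673828125, 197.8625030517578), (101.72361755371094, 62.82925033569336), 16.114534378051758)
green [268 234  43  39 784] [291.69260204 254.82780612] ((425.11676025390625, 168.6136932373047), (44.50600814819336, 18.497116088867188), 15.836349487304688)
```

View pics/w1.png

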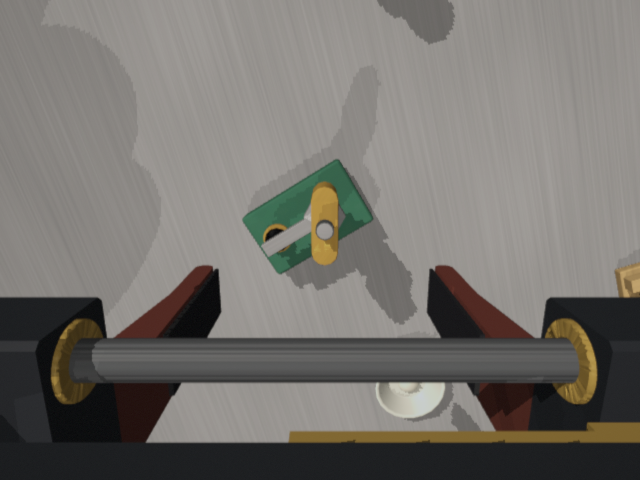

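Wrist view: the brass bar is at (324,222) and the stud at (325,230), between the open fingers. World axis is about (464,203), bar 74.3°, foot 16.1°, so about 58° to turn. Descending partway.

Call:
servo_tool --pt "0 0 -4 0 0 0 1" --pt "0 0 -8 0 0 0 1" --pt "0 0 -10.5 0 0 0 1" --pt "0 0 -10.5 0 0 0 1" --pt "0 0 -10.5 0 0 0 1"

```text
t: 2.33
ee_pos: [462.5, 201.7, 116.9]
orientation: [-2.498, -1.904, 0.005]
ft_force: [0.2, 0.4, 0.3]
width: 87.7
grasp_force: 0.0
```

Call:
servo_tool --pt "0.1 0.1 -2.5 0 0 0 1" --pt "0.1 0.1 -5.0 0 0 0 1" --pt "0.1 0.1 -5.3 0 0 0 1" --pt "0.1 0.1 -5.3 0 0 0 1" --pt "0.1 0.1 -5.3 0 0 0 1" --pt "0.1 0.1 -5.3 0 0 0 -1" --pt "0.1 0.1 -5.3 0 0 0 -1" --pt "0.1 0.1 -5.3 0 0 0 -1" --pt "0.1 0.1 -5.3 0 0 0 -1" --pt "0.1 0.1 -5.3 0 0 0 -1" --pt "0.1 0.1 -5.3 0 0 0 -1" --pt "0.1 0.1 -5.3 0 0 0 -1" --pt "0.1 0.1 -5.3 0 0 0 -1"

```text
t: 3.42
ee_pos: [464.3, 203.0, 64.6]
orientation: [-2.498, -1.905, 0.0]
ft_force: [0.2, 0.8, 0.3]
width: 38.1
grasp_force: 0.0
```

Call:
servo_tool --pt "0 0 0 0 0 0 -1" --pt "0 0 0 0 0 0 -1" --pt "0 0 0 0 0 0 -1" --pt "0 0 0 0 0 0 -1" --pt "0 0 0 0 0 0 -1" --pt "0 0 0 0 0 0 -1" --pt "0 0 0 0 0 0 -1" --pt "0 0 0 0 0 0 -1"

```text
t: 4.08
ee_pos: [464.0, 203.1, 64.6]
orientation: [-2.498, -1.904, 0.001]
ft_force: [-2.6, 1.9, 0.1]
width: 20.0
grasp_force: 30.0
```

The bar is gripped (20.0 mm, 30 N). Turning most of the way, with the matching sink.

Call:
servo_tool --pt "0 0 -0.03 0 0 -5 -1" --pt "0 0 -0.07 0 0 -10 -1" --pt "0 0 -0.1 0 0 -15 -1" --pt "0 0 -0.13 0 0 -20 -1" --pt "0 0 -0.17 0 0 -25 -1" --pt "0 0 -0.2 0 0 -30 -1" --pt "0 0 -0.24 0 0 -35 -1" --pt "0 0 -0.27 0 0 -40 -1" --pt "0 0 -0.3 0 0 -45 -1" --pt "0 0 -0.33 0 0 -50 -1" --pt "0 0 -0.33 0 0 -50 -1" --pt "0 0 -0.33 0 0 -50 -1"

```text
t: 5.08
ee_pos: [464.7, 202.5, 61.3]
orientation: [3.068, 0.674, 0.001]
ft_force: [2.4, -5.1, -2.1]
width: 19.6
grasp_force: 30.0
```

```bash
cat > s.py <<'E'
from h import *
o=ctrl.get_obs();a=o["orientation"];print(o["t"],o["ee_pos"],"ft",o["ft_force"],"M",o["moment"],"w",o["width"],o["grasp_force"],"q6",o["qpos"][5],"tool y deg",2*np.degrees(np.arctan2(a[1],a[0]))-90)
E
python3 s.py
```

```text
5.0833 [464.6902978  202.54132728  61.2999231 ] ft [ 2.41840636 -5.05208764 -2.07442886] M [-0.8831436  -0.42874472 -0.0776429 ] w 19.645727893048058 30.000369250774384 q6 1.5272297347194594 tool y deg -65.22426487181524
```

Call:
servo_tool --pt "0 0 -0.02 0 0 -3 -1" --pt "0 0 -0.04 0 0 -6 -1" --pt "0 0 -0.05 0 0 -8 -1" --pt "0 0 -0.05 0 0 -8 -1" --pt "0 0 -0.05 0 0 -8 -1"

```text
t: 5.5
ee_pos: [464.7, 202.4, 60.8]
orientation: [3.107, 0.459, 0.001]
ft_force: [1.8, -7.0, -3.3]
width: 19.7
grasp_force: 30.0
```

```bash
python3 s.py
```

```text
5.5 [464.74610382 202.43923297  60.7649021 ] ft [ 1.80797929 -6.96551792 -3.28712108] M [-1.04896662 -0.52320042 -0.05956914] w 19.69068387821824 29.999966025352478 q6 1.6666526884428299 tool y deg -73.20501517674782
```

Call:
servo_tool --pt "0 0 -0.01 0 0 -1.5 -1" --pt "0 0 -0.01 0 0 -3 -1" --pt "0 0 -0.01 0 0 -3 -1" --pt "0 0 -0.01 0 0 -3 -1"

```text
t: 5.83
ee_pos: [464.7, 202.4, 60.7]
orientation: [3.117, 0.381, 0.001]
ft_force: [3.0, -5.9, -2.8]
width: 20.0
grasp_force: 30.5
```

```bash
python3 s.py
```

```text
5.8333 [464.73040145 202.40177496  60.68766443] ft [ 3.02234136 -5.88232734 -2.80584008] M [-0.92301545 -0.48128488  0.78206175] w 19.97717393994428 30.450103282928467 q6 1.7175407754496272 tool y deg -76.05647052311022
```

The moment jumped from −0.06 to 0.78 N m, so the nut is at the stop. One small extra push to be sure.

Call:
servo_tool --pt "0 0 0 0 0 -1 -1" --pt "0 0 0 0 0 -2 -1" --pt "0 0 0 0 0 -2 -1" --pt "0 0 0 0 0 -2 -1"

```text
t: 6.17
ee_pos: [465.0, 202.5, 60.7]
orientation: [3.123, 0.327, 0.002]
ft_force: [3.6, -5.4, -2.9]
width: 20.2
grasp_force: 31.2
```

```bash
python3 s.py
```

```text
6.1667 [465.01758481 202.50003698  60.7358379 ] ft [ 3.63449002 -5.40678554 -2.86373482] M [-0.92124334 -0.51438984  0.99598745] w 20.216893143817295 31.16288423538208 q6 1.7521980700200743 tool y deg -78.0308980842012
```

Tight: the moment has levelled off at about 1 N m and the pads are starting to give. Opening, then rising straight up.

Call:
servo_tool --pt "0 0 0 0 0 0 1" --pt "0 0 0 0 0 0 1" --pt "0 0 0 0 0 0 1" --pt "0 0 0 0 0 0 1" --pt "0 0 0 0 0 0 1" --pt "0 0 0 0 0 0 1" --pt "0 0 0 0 0 0 1" --pt "0 0 0 0 0 0 1" --pt "0 0 0 0 0 0 1" --pt "0 0 0 0 0 0 1" --pt "0 0 3 0 0 0 1" --pt "0 0 7 0 0 0 1" --pt "0 0 11 0 0 0 1" --pt "0 0 15 0 0 0 1" --pt "0 0 15 0 0 0 1" --pt "0 0 15 0 0 0 1"

```text
t: 7.5
ee_pos: [465.7, 203.6, 213.1]
orientation: [-3.124, -0.318, -0.008]
ft_force: [-0.6, -0.1, -0.3]
width: 87.7
grasp_force: 0.0
```

```bash
python3 - <<'E'
from h import *
from scipy.spatial.transform import Rotation as R
o=ctrl.get_obs(); d=cam("wrist")
M=np.eye(4);M[:3,:3]=R.from_rotvec(o["orientation"]).as_matrix();M[:3,3]=o["ee_pos"];E=M@np.array(d["tool_from_camera"])
im=d["image"];cv2.imwrite("pics/w2.png",im[:,:,::-1])
h=cv2.cvtColor(im,cv2.COLOR_RGB2HSV)
for nm,lo,hi,z in(("brass",(10,120,60),(24,255,255),87),("green",(55,90,20),(90,255,255),22)):
    m=cv2.inRange(h,lo,hi);k,l,s,c=cv2.connectedComponentsWithStats(m)
    for i in range(1,k):
        if s[i,4]>300:
            w=np.array([ray(d,u,v,z,E)[:2] for v,u in np.argwhere(l==i)]).astype(np.float32)
            print(nm,s[i],c[i],cv2.minAreaRect(w))
print(o["ft_force"],o["width"],o["ee_pos"])
E
```

```text
brass [ 310  183   34   95 1857] [325.30640819 225.40387722] ((461.15069580078125, 200.95474243164062), (70.10440063476562, 20.516559600830078), 17.554662704467773)
brass [  51  319   51   85 2075] [ 70.57831325 361.58313253] ((317.67803955078125, 372.6436462402344), (34.86515808105469, 78.37423706054688), 86.98702239990234)
brass [ 546  319   51   85 2069] [576.62058966 361.62058966] ((396.7938232421875, -10.233016967773438), (78.40754699707031, 34.841102600097656), 26.288240432739258)
brass [ 290  423  350   19 4008] [482.6509481  435.32959082] ((318.1648864746094, 54.26770782470703), (17.25554084777832, 288.1404724121094), 11.69946002960205)
green [ 287  169   78  117 4836] [326.75516956 224.09015715] ((447.5911560058594, 197.02117919921875), (102.42589569091797, 61.982582092285156), 16.113243103027344)
[-0.59970494 -0.14898999 -0.3121133 ] 87.6588648128838 [465.72950566 203.6351674  213.1192441 ]
```

View pics/w2.png

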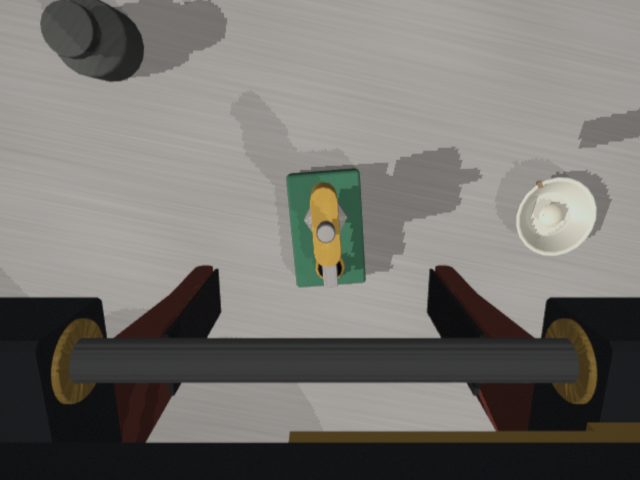

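The bar (325,225) now lies along the finger. The 17.6° fit includes the brass ring at (330,270), so I'll recheck the bar edges without it.

```bash
python3 - <<'E'
from h import *
from scipy.spatial.transform import Rotation as R
o=ctrl.get_obs(); d=cam("wrist")
M=np.eye(4);M[:3,:3]=R.from_rotvec(o["orientation"]).as_matrix();M[:3,3]=o["ee_pos"];E=M@np.array(d["tool_from_camera"])
h=cv2.cvtColor(d["image"],cv2.COLOR_RGB2HSV);b=cv2.inRange(h,(10,120,60),(24,255,255));g=cv2.inRange(h,(55,90,20),(90,255,255))
def ang(m,rows,z,f):
    p=np.array([ray(d,f(np.flatnonzero(m[r,280:375])+280),r,z,E)[:2] for r in rows],np.float32)
    v=cv2.fitLine(p,cv2.DIST_HUBER,0,.01,.01).ravel();return np.degrees(np.arctan(v[1]/v[0]))
print([ang(b,range(194,250),87,f) for f in(np.min,np.max)],[ang(g,range(180,275),22,f) for f in(np.min,np.max)])
E
```

```text
[np.float32(15.490731), np.float32(15.997465)] [np.float32(16.149834), np.float32(15.929027)]
```

The bar edges are at 15.5–16.0° and the foot at 15.9–16.1°, so they are in line and the nut is tight. The gripper is clear, so I'm handing in.

```bash
python3 -c "
from workcell import ctrl
print(ctrl.close_job())"
```

```text
the job is handed in; nothing more can be done
None
```

I turned the brass lock nut clockwise until it was tight on the hex nut (about 1 N m at the stop, bar in line with the gauge finger), let go of it and handed the job in; the arm went nowhere near the black nut or the dish.

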